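# Fit the hold-down spring and bayonet ring on a weld fixture

### The arm

A 6-joint arm with a two-finger parallel gripper is mounted at the origin on the work surface; the furniture and walls round the work are solid. World frame = base frame: x ahead of the robot, y to its left, z up, the work surface at z = 0. Lengths are in m, angles in rad, forces in N, time in s.
With the tool pointing down it reaches from about 0.425 to 0.95 m from the base axis. Payload 3.5 kg.
Tool frame: the origin (TCP) lies at the very end of the fingers, on their centre line; the grasp point (between the pads) lies 19 mm behind it; z points along the fingers, y is the direction in which the jaws open and shut (so a half turn about z gives the same grasp; the last joint's range is limited). The gripper opens to 85 mm and grips with 20 to 120 N. Pads are 22 mm wide; open, the fingers measure 114 mm over their backs; the gripper's body (76 mm by 85 mm) begins 54 mm behind the grasp point. The pads swing forward as they close: fully open they stand 13 mm farther back than shut.
Start: joints at [0.964, 0.286, 1.577, -0, 1.279, -0.15], TCP at [0.298, 0.606, 0.231] pointing down, gripper open.
Joint ranges: [-2.77, 2.77], [-0.9, 2.22], [0.21, 2.48], [-1.53, 4.67], [0.24, 2.81], [-2.84, 2.84]. Speed limits (rad/s): [2.79, 2.79, 3.14, 3.14, 3.14, 3.14].

### API

Orientations are given as a unit quaternion [x, y, z, w].
In Python, from plant import ctrl, imaging gives the robot as it stands.
- The arm moves only by the shell command python3 -m creep 'ROWS' [OPENING] [FORCE]. ROWS is JSON, one flat list of numbers, 4 for each row, row after row: the shift along the tool's x, y, z in units of 25 mm (1.0 is 25 mm), then the turn about the tool's z in units of 5 degrees (1.0 is 5 degrees). A call has 1 to 20 rows; each row is the pose to reach, as a shift and turn from the pose commanded when the call began, along the tool's axes at that moment; what a row does not reach only later rows make up. A row lasts 1/12 s, in which the tool goes at most 41.7 mm and 7.16 degrees, less where a joint would pass 70% of its speed; a pose out of reach is approached as far as the arm can. A call with a gripper value outside its range is refused whole. OPENING is the closure in counts, from 0 (fully open) to 255 (shut), set as the call begins (- or left out, the last holds). The fingers move at their own pace and stop on an object; FORCE is the grip in N (left out, the last holds). Time passes only in rows, so rows that repeat a pose let the fingers close. It gives the time, the measured TCP pose, the force and the opening at its end, in the units of the state.
- ctrl.get_state(): the state, without advancing time (a new reading comes with each control period).
- imaging.read_camera(name): name is "scene" or "top"; returns the picture (400x640x3 uint8, red, green, blue); there is no depth.
- imaging.camera_info(name): a dict with "intrinsics" (3x3 intrinsics, pixels), "origin" and "attitude" of the camera in the world. Camera axes: x right, y down, z forward; pixel columns grow to the right and rows downward; lengths in m; the calibration is good to about 2 mm. A picture is of the moment at which its call begins. camera_info takes no time and is no camera call.
- ctrl.sign_off(): hands the job in, once; it reports no verdict.
Trained networks look in the newest picture that a camera, given by its name, has taken for a name from the list of things; names that differ only in an ending like _2 or _b are one class to them, and where a whole thing is asked for, a point or a joint stands for the part that bears it (a point fixed in the world has none). Each returns a list of dicts, best first, with "p" (0 to 1); they miss things now and then, are a little off and sometimes report something else, mostly with a low value. They report only what shows in the picture. A call takes as long as a camera call. They do not tell look-alikes from the thing itself.
- imaging.silhouettes(camera, name): "mask" (400x640 bool, what is visible of it) and "uv" ([column, row] in pixels, amid what is visible of it).
The state is a dict: "time": time; "qpos": joint angles; "dq": joint speeds; "joint_efforts": joint torques, N m; "eef_pos": TCP position; "tcp_rot": TCP orientation; "contact_force": force on the tool from outside, world axes, zero at the start; "wrist_torque": the same for the moment, N m; "opening": opening from 0.0 (shut) to 1.0 (fully open).
Only numpy, scipy, OpenCV 4.12 (cv2) and the standard library are available. Lean on these libraries where they do the work, as an engineer would, in place of code of your own. Each camera call takes 0.05 s, during which the arm holds its last target.

### The job

The bracket on the small weld fixture still needs its spring hold-down: thread the coil spring, hooked end down, over the slotted post and, turning it gently whenever the hook catches, let it slide down a keyway until it sits right down on the bracket. Then set the knurled ring over the post, press it down against the spring with its lugs through the keyways, turn it clockwise (seen from above) up to its stop, and let go so that the spring holds it locked up in its seats. Feel your way and never push the spring against the fixture with more than about 25 N, which would bend its hook, and leave the magnet, the tape measure and the nut where they lie.

Things in the scene. Friction and masses are not known exactly. Their poses are not given: they have to be found in the camera images.
- fixture: Dark steel base plate, 150 x 104 x 12 mm, screwed to the bench; a steel angle bracket lies on it: the top of its lying leg is 17 mm above the bench, its upright leg (to +x, 48 mm from the post) reaches 38 mm. A steel post stands up through the bracket. Origin: on the post's axis, at bench height; z up, x to the upright leg.
- post_top (a point): Centre of the post's upper end, 88 mm above the bench. Post 32 mm in diameter, its last 3 mm coned to 26 mm. Three keyways, 11 mm wide and 7 mm deep, 120 degrees apart, run down its whole length. Their bearing differs each time and is NOT given by this point's yaw, which is only the fixture's: it must be felt or seen.
- post_groove (a point): On the post's axis, half-way up its bayonet grooves (64 to 77 mm above the bench). From each keyway a groove runs clockwise, seen from above, to a stop. A ridge hangs from its ceiling down to 74.5 mm between keyway and seat: a lug passes below it, then rises into the seat, its middle then 54 to 66 degrees clockwise of the keyway's middle (66 at the stop).
- spring_centre (a point): Steel compression spring standing on the bench, hooked end down, 62 mm tall, wire 4 mm: inside 36 mm, outside 44 mm, but 47 mm at the closed top coils, where it is gripped. Point on its axis 31 mm above its lower end, moving with the lower end; z up the axis. About 0.6 N/mm, 25 mm of travel until solid; it hangs 2 to 3 mm longer. Right down on the bracket this point is 48 mm up.
- spring_top (a point): Middle of the spring's closed top coils (47 mm outside, 14 mm tall), on the axis 54 mm above the free spring's lower end; the place to grip it. It moves with the top coils: the nearer to spring_centre than 23 mm, the more the spring is squeezed.
- spring_hook (a point): Tip of the hook at the spring's lower end, where the 4 mm wire is bent in towards the axis as far as 11 mm from it; this point is 13 mm from the axis and 2 mm above the lower end, and its x axis points from the spring's axis out along the hook. The hook lies on the post's end until it is over a keyway, then it drops in.
- ring_centre (a point): Knurled steel retaining ring lying flat on the bench, right way up: outside 52 mm, bore 35 mm, 26 mm tall. Point on its axis, half-way up. Over the post its lugs meet the post's end with this point 93 mm above the bench; they can be turned under the ridge with it 69 to 73 mm up; locked and let go it stands at 76 mm, the spring pushing it up with about 11 N.
- ring_lug (a point): Middle of one of the three lugs in the ring's bore, 120 degrees apart: each 6 mm wide, 6 mm thick (8 to 14 mm above the ring's underside), reaching in to 11.5 mm from the axis. This point is 14.5 mm from the axis, and its x axis points from the ring's axis out through this lug.
- magnet_centre (a point): Red arrow-shaped welding magnet lying flat, 82 x 104 x 16 mm; its centre. To be left alone.
- tape_centre (a point): Yellow tape measure, 39 x 90 x 62 mm; its centre. To be left alone.
- nut_centre (a point): Big hex nut lying flat, 42 x 36 x 18 mm; its centre. To be left alone.
Mind the look-alikes: they are no part of the job. Leave any green or purple look-alike of the part that bears ring_centre alone.

How it is judged:
On the way:
1. the spring sits right down on the bracket, over the post, hooked end down (z of spring_hook in the frame of fixture below 0.0215 m and horizontal distance between spring_centre and fixture below 0.005 m), for 0.2 s.
At the end, for the whole second after the job is handed in: The spring sits on the bracket over the post (hook at most 2.5 mm high of its place, axis within 5 mm) and the ring is locked up in the seats under the post's head: its centre 74.7 to 78 mm above the bench, within 4 mm of the post's axis, tilted less than 0.12 rad (all of step 1 and z of ring_centre in the frame of fixture between 0.0747 and 0.078 m and horizontal distance between ring_centre and fixture below 0.004 m and angle between the z axis of ring_centre and the z axis of fixture, either way round below 0.12 rad); the robot touches nothing.
It fails at once if the spring is forced: more than 25 N between it and the fixture with its post (contact force between spring and fixture above 25 N).
It fails at once if the magnet, the tape measure or the nut is moved by more than 30 mm (distance of any of magnet_centre, tape_centre, nut_centre from where it was at the start of the episode above 0.03 m).
It also fails if it takes over 69 s, if anything falls off the work surface, if the arm or the gripper's body presses on something with over 40 N, if the wrist force passes 120 N, or if a joint passes its speed limit or range.

## Working session

There is one attempt and no reset: what is moved stays moved. The work goes in short steps, Python scripts to look and compute and a shell command to move; the robot and the scene stay as the last step left them, time stands still between calls to the robot, and variables do not carry over. Pictures are saved under pics/ and viewed, and the job is handed in when it is done.

```bash
ls; mkdir -p pics
python3 - <<'E'
from plant import ctrl, imaging
import cv2
s=ctrl.get_state(); print(s)
for n in("scene","top"):
    im=imaging.read_camera(n); cv2.imwrite(f"pics/{n}0.png",im[:,:,::-1]); print(n,imaging.camera_info(n))
E
```

```text
pics
{'time': 0.0, 'qpos': array([ 9.64027300e-01,  2.87209462e-01,  1.57822157e+00,  1.07837224e-05,
        1.27859972e+00, -1.50035298e-01]), 'dq': array([ 4.00904844e-05,  2.48893411e-03, -8.52280115e-04, -5.11861656e-04,
        1.59879566e-03, -1.13194633e-03]), 'joint_efforts': array([-6.39827408e-05, -4.05988455e+01, -2.92624998e+01, -1.65133329e-04,
        5.93377888e-03,  3.74080670e-06]), 'eef_pos': array([0.29729041, 0.60525297, 0.22989385]), 'tcp_rot': array([ 2.26388442e-01,  9.74036338e-01, -1.13089997e-03, -4.55156264e-04]), 'contact_force': array([0.523317  , 0.6431779 , 1.39777702]), 'wrist_torque': array([-0.00364047, -0.01910216, -0.00536386]), 'opening': 0.9977812086488826}
scene {'intrinsics': array([[423.92872484,   0.        , 311.14057784],
       [  0.        , 423.92872484, 196.57140556],
       [  0.        ,   0.        ,   1.        ]]), 'origin': array([ 0.01816748, -0.3004061 ,  0.63249047]), 'attitude': array([ 0.81526816, -0.38841959,  0.17455105, -0.39242832])}
top {'intrinsics': array([[410.88649068,   0.        , 320.33393451],
       [  0.        , 410.88649068, 192.99608543],
       [  0.        ,   0.        ,   1.        ]]), 'origin': array([0.41343868, 0.14302038, 1.0600283 ]), 'attitude': array([-0.69827932,  0.71299825, -0.03978216,  0.04956669])}
```

View pics/scene0.png

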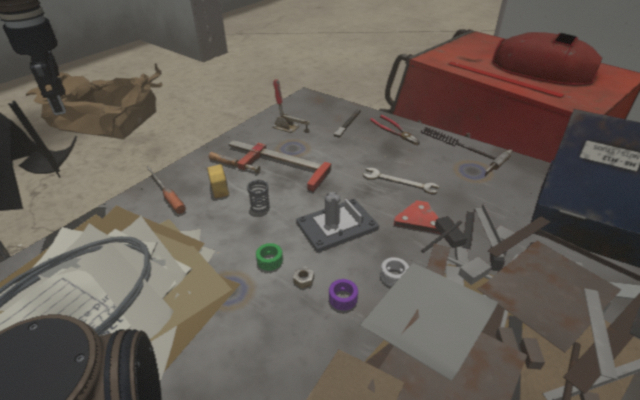

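View pics/top0.png

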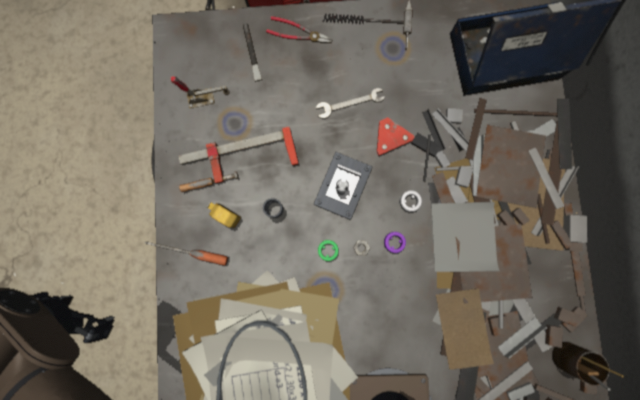

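The fixture is at top (342,187), the spring at (274,209), and the silver ring (the real one) at (411,201). The green ring at (328,250) and purple ring at (395,242) are decoys. Next I'll zoom in and get silhouettes.

```bash
cat > h.py <<'E'
from plant import ctrl, imaging
import cv2, numpy as np
from scipy.spatial.transform import Rotation as R
from scipy.optimize import least_squares
I={n:imaging.camera_info(n) for n in("scene","top")}
def proj(n,P):
    i=I[n];c=R.from_quat(i["attitude"]).inv().apply(np.atleast_2d(P)-i["origin"])
    q=c@i["intrinsics"].T; return q[:,:2]/q[:,2:]
def ray(n,uv,z):
    i=I[n];d=R.from_quat(i["attitude"]).apply(np.linalg.inv(i["intrinsics"])@[uv[0],uv[1],1.])
    return i["origin"]+d*(z-i["origin"][2])/d[2]
def cyl(x,y,z0,z1,r,n=48):
    a=np.linspace(0,2*np.pi,n); return np.array([[x+r*np.cos(t),y+r*np.sin(t),z] for z in(z0,z1) for t in a])
def hullmask(n,P,s=8):
    h=cv2.convexHull(((proj(n,P)+.5)*s).astype(np.float32)).astype(np.int32)
    m=np.zeros((400*s,640*s),np.uint8);cv2.fillPoly(m,[h],1)
    return cv2.resize(m.astype(np.float32),(640,400),interpolation=cv2.INTER_AREA)
def crop(n,u,v,w,h,f,name):
    im=imaging.read_camera(n)[int(v-h/2):int(v+h/2),int(u-w/2):int(u+w/2),::-1]
    cv2.imwrite("pics/"+name,cv2.resize(im,None,fx=f,fy=f,interpolation=cv2.INTER_CUBIC))
E
python3 - <<'E'
from h import *
crop("top",342,200,180,100,4,"t1.png");crop("scene",330,220,180,130,4,"s1.png")
sil={}
for n in("scene","top"):
    for nm in("spring_centre","ring_centre","fixture"):
        for r in imaging.silhouettes(n,nm):
            ys,xs=np.nonzero(r["mask"])
            if len(ys)==0: continue
            print(n,nm,round(r["p"],2),np.round(r["uv"],1),len(ys),np.round([xs.mean(),ys.mean()],2),xs.min(),xs.max(),ys.min(),ys.max())
            sil[f"{n}-{nm}-{int(r['uv'][0])}"]=r["mask"]
np.savez("sil.npz",**sil)
for n,uv in(("top",(342,187)),("top",(274,209)),("top",(411,201))): print(ray(n,uv,0.05),ray(n,uv,0.013))
E
```

```text
scene spring_centre 0.55 [259.8 197.7] 539 [258.9  196.59] 248 269 181 212
scene ring_centre 0.94 [387.5 271. ] 518 [392.51 270.12] 381 407 257 285
scene ring_centre 0.93 [346.2 288.8] 728 [343.44 293.98] 329 358 278 309
scene ring_centre 0.63 [271.8 256. ] 612 [269.42 255.96] 256 283 243 269
scene fixture 0.71 [336.6 221.1] 2658 [336.24 222.28] 297 378 192 250
top spring_centre 0.61 [266.5 207.3] 255 [272.93 207.45] 263 284 198 217
top ring_centre 0.73 [398.  240.4] 304 [395.02 241.06] 384 406 231 252
top ring_centre 0.71 [413.2 206.1] 261 [410.16 200.41] 400 421 190 210
top ring_centre 0.55 [329.5 255.1] 179 [328.07 250.88] 318 338 241 260
top fixture 0.88 [342.8 185.1] 2394 [342.56 184.18] 314 371 151 217
top fixture 0.38 [262.8 202.8] 74 [266.23 205.18] 263 272 198 214
[0.55580175 0.10170117 0.05      ] [0.56101688 0.10018754 0.013     ]
[0.50463823 0.27097613 0.05      ] [0.50797911 0.27566348 0.013     ]
[ 0.51723379 -0.0672188   0.05      ] [ 0.52103608 -0.07492041  0.013     ]
```

View pics/t1.png

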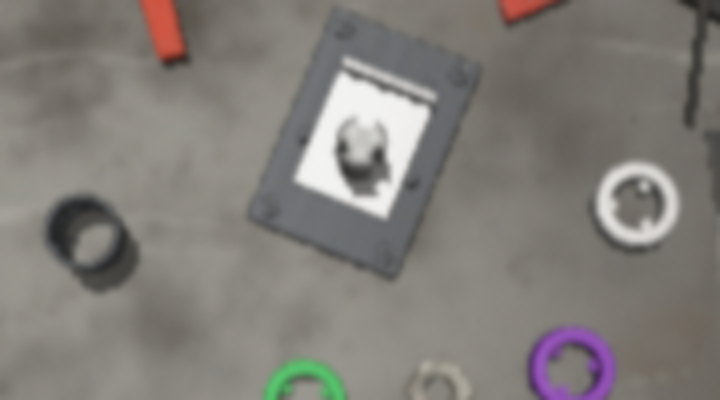

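View pics/s1.png

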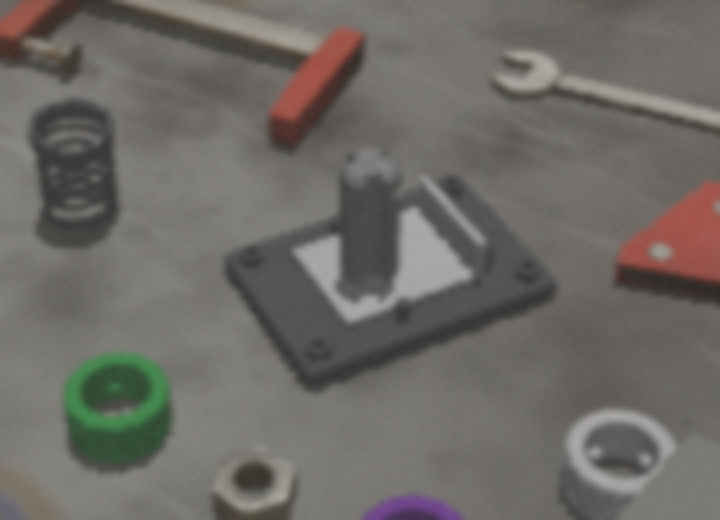

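```bash
cat > fit.py <<'E'
from h import *
S=np.load("sil.npz")
def fit(parts,keys,x0):
    ms={k.split("-")[0]:S[k].astype(np.float32) for k in keys}
    for cams in (["top"],["scene"],["top","scene"]):
        cams=[c for c in cams if c in ms]
        if not cams: continue
        f=lambda p:sum(((np.maximum.reduce([hullmask(c,cyl(p[0],p[1],*q)) for q in parts])-ms[c])**2).sum() for c in cams)
        from scipy.optimize import minimize
        r=minimize(f,x0,method="Nelder-Mead",options=dict(initial_simplex=[[x0[0],x0[1]],[x0[0]+.006,x0[1]],[x0[0],x0[1]+.006]],xatol=1e-4,fatol=.5))
        print(cams,np.round(r.x,4),r.fun)
print("spring");fit([(0,.047,.022),(.047,.062,.0235)],["top-spring_centre-266","scene-spring_centre-259"],[.506,.273])
print("ring");fit([(0,.026,.026)],["top-ring_centre-413","scene-ring_centre-387"],[.52,-.072])
E
python3 fit.py
python3 - <<'E'
from h import *
im={n:np.mean([imaging.read_camera(n).astype(float) for _ in range(4)],0) for n in("top","scene")}
np.savez("avg.npz",**im)
print(np.std([imaging.read_camera("top").astype(float) for _ in range(2)],0).mean())
def big(n,u,v,w,h,f,name):
    a=im[n][v-h//2:v+h//2,u-w//2:u+w//2,::-1]
    cv2.imwrite("pics/"+name,cv2.resize(np.clip(a,0,255).astype(np.uint8),None,fx=f,fy=f,interpolation=cv2.INTER_LANCZOS4))
big("top",344,184,40,40,15,"tp.png");big("scene",334,210,40,50,12,"sp.png");big("scene",259,195,40,50,12,"ss.png")
E
```

```text
spring
['top'] [0.5087 0.2735] 102.18603515625
['scene'] [0.5079 0.2738] 85.0478515625
['top', 'scene'] [0.5085 0.2739] 189.885009765625
ring
['top'] [ 0.5228 -0.0725] 112.265625
['scene'] [ 0.5217 -0.0698] 183.977783203125
['top', 'scene'] [ 0.5223 -0.0717] 301.059326171875
0.23337565104166666
```

View pics/tp.png

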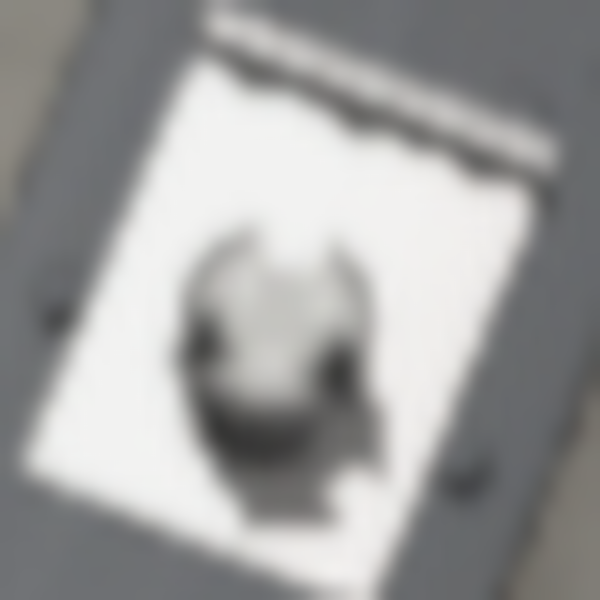

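View pics/sp.png

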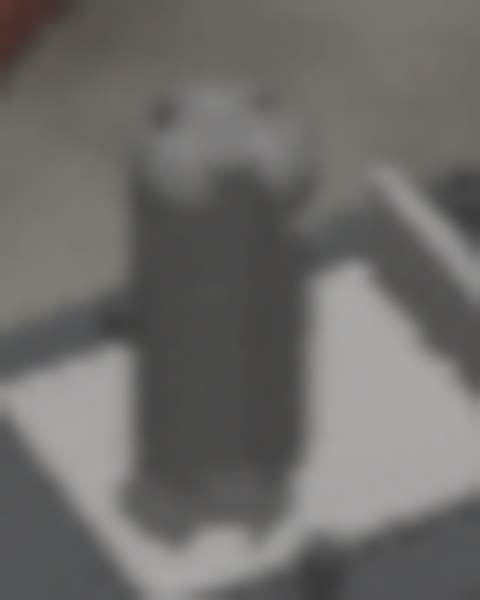

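View pics/ss.png

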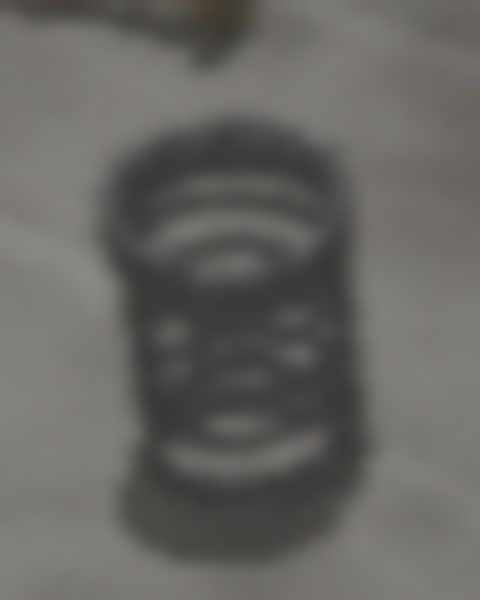

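```bash
cat > ov.py <<'E'
from h import *
import sys
x,y,th=map(float,sys.argv[1:4]); th=np.radians(th)
A=np.load("avg.npz")
def prof(r,z):
    P=[]
    for k in range(3):
        t0=th+k*2*np.pi/3; h=np.arcsin(.0055/r)
        c=np.array([np.cos(t0),np.sin(t0)]);s=np.array([-c[1],c[0]])
        for q in (r*np.cos(h)*c-.0055*s,.009*c-.0055*s,.009*c+.0055*s): P.append(q)
        for t in np.linspace(t0+h,t0+2*np.pi/3-h,20): P.append(r*np.array([np.cos(t),np.sin(t)]))
    P=np.array(P);return np.c_[P[:,0]+x,P[:,1]+y,np.full(len(P),z)]
out=[]
for n,u,v,w,h,f in(("top",344,184,40,40,15),("scene",334,210,40,50,12)):
    a=np.clip(A[n][v-h//2:v+h//2,u-w//2:u+w//2,::-1],0,255).astype(np.uint8)
    a=cv2.resize(a,None,fx=f,fy=f,interpolation=cv2.INTER_LANCZOS4)
    for r,z,c in((.013,.088,(0,0,255)),(.016,.085,(0,200,0)),(.016,.017,(255,0,0))):
        p=(proj(n,prof(r,z))-[u-w//2,v-h//2]+.5)*f
        cv2.polylines(a,[p.astype(np.int32)],True,c,1)
    out.append(cv2.resize(a,(600*a.shape[1]//a.shape[0],600))[:,:400] if n=="scene" else a[100:500,100:500])
b=np.zeros((600,800,3),np.uint8); b[:400,:400]=out[0]; b[:,400:400+out[1].shape[1]]=out[1]
cv2.imwrite("pics/"+sys.argv[4],b)
E
python3 -c "
from h import *
print(ray('top',(342.5,185.3),.088),ray('top',(343.7,180),.088))"
python3 ov.py 0.5545 0.1015 10 ov1.png
```

```text
[0.55451888 0.10195366 0.088     ] [0.56726347 0.09874345 0.088     ]
```

View pics/ov1.png

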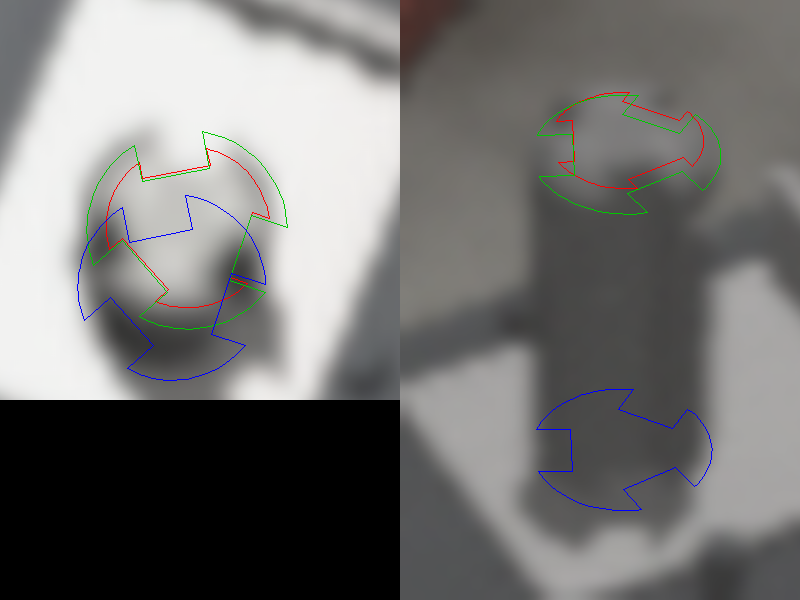

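```bash
python3 ov.py 0.553 0.1025 -12 ov2.png
```

```text
(no output)
```

View pics/ov2.png

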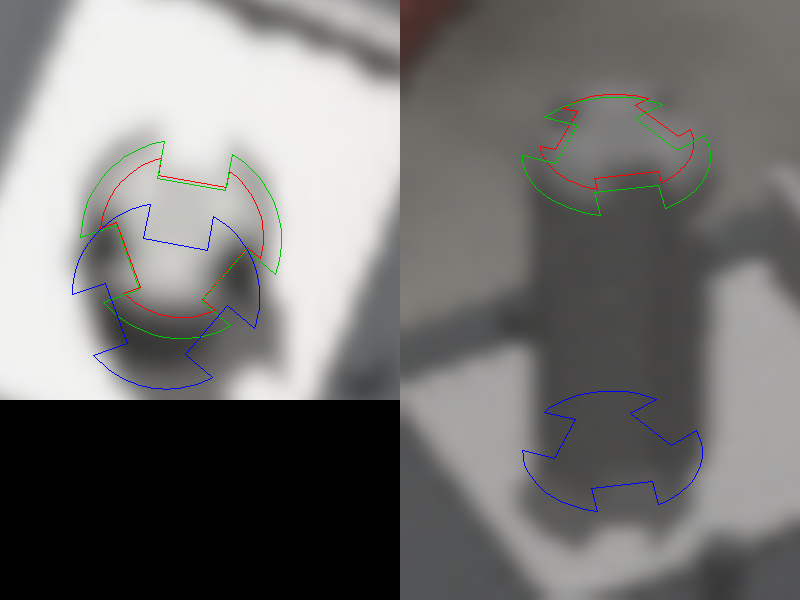

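```bash
python3 ov.py 0.5550 0.1023 -9 ov3.png
```

```text
(no output)
```

View pics/ov3.png

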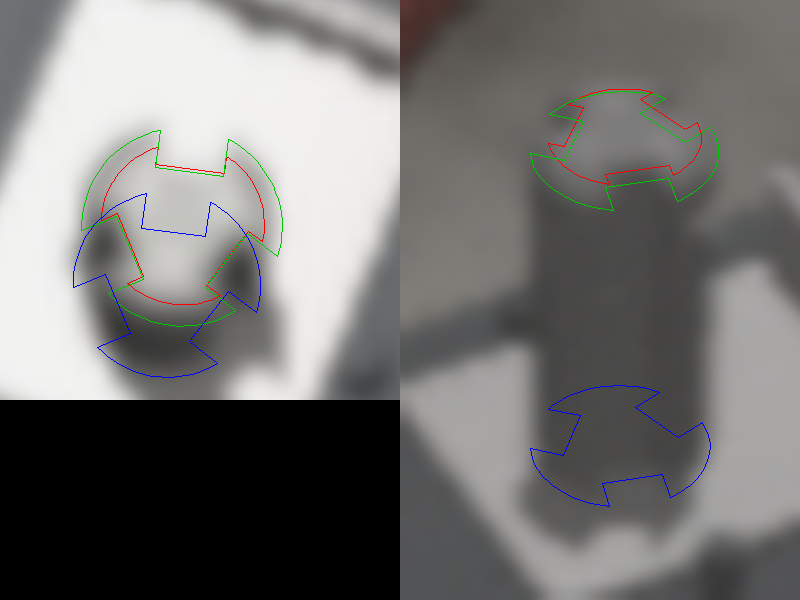

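Run:
```python
from h import *
A=np.load("avg.npz")
def big(n,u,v,w,h,f,mark):
    a=A[n][v-h//2:v+h//2,u-w//2:u+w//2,::-1]
    a=cv2.normalize(a,None,0,255,cv2.NORM_MINMAX).astype(np.uint8)
    a=cv2.resize(a,None,fx=f,fy=f,interpolation=cv2.INTER_LANCZOS4)
    for P,c in mark:
        for q in (proj(n,P)-[u-w//2,v-h//2]+.5)*f: cv2.circle(a,tuple(int(t) for t in q),1,c,-1)
    return a
sx,sy=.5085,.2737; rx,ry=.5223,-.0717
b=np.zeros((600,800,3),np.uint8)
ms=[(cyl(sx,sy,.002,.002,.020,60),(0,0,255)),(cyl(sx,sy,.06,.06,.0215,60),(0,255,0))]
b[:300,:300]=big("top",273,208,30,30,10,[]);b[300:,:300]=big("top",273,208,30,30,10,ms)
b[:300,300:600]=big("top",411,201,30,30,10,[])
b[300:,300:600]=big("top",411,201,30,30,10,[(cyl(rx,ry,.026,.026,.026,60),(0,0,255)),(cyl(rx,ry,.014,.014,.0115,60),(0,255,0))])
b[:300,600:800]=big("scene",394,271,30,30,10,[])[:,:200]
b[300:,600:]=big("scene",259,204,20,30,10,ms[:1])
cv2.imwrite("pics/z.png",b)
```

```text
(no output)
```

View pics/z.png

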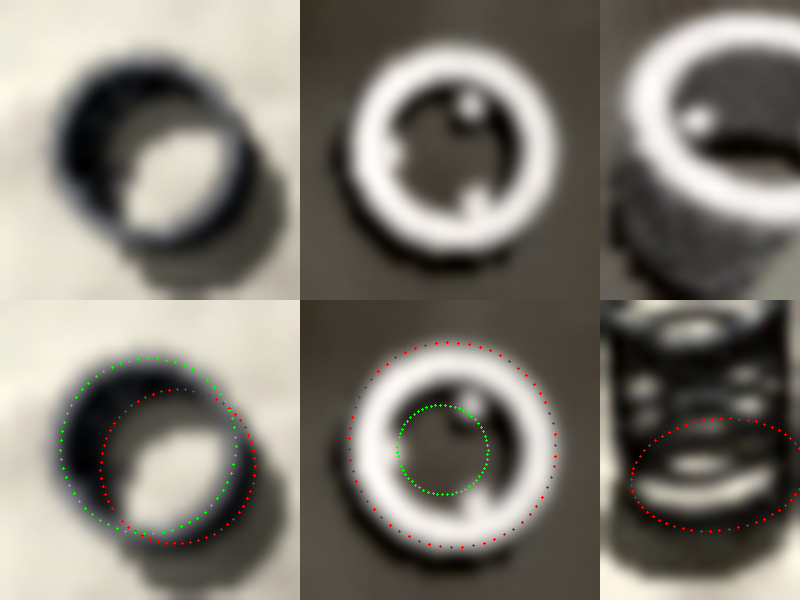

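The ring is at (.522,-.0715) with lugs near -28°+120k. The post is at (.555,.102) with keyways near -10°+120k. The spring is at (.5085,.2737). The hook doesn't show clearly. Next I'll move above the spring.

```bash
cat > to.py <<'E'
from h import *
import sys
# to.py x y z [yaw_deg of tool x, or - to keep]
s=ctrl.get_state(); r=R.from_quat(s["tcp_rot"]); p=s["eef_pos"]
m=r.as_matrix(); psi=np.degrees(np.arctan2(m[1,0],m[0,0]))
f=lambda i,c:p[i] if c=="-" else float(c)
if len(sys.argv)>3:
    t=np.array([f(i,sys.argv[1+i]) for i in range(3)])
    d=r.inv().apply(t-p); turn=0 if len(sys.argv)<5 else -((float(sys.argv[4])-psi+180)%360-180)/5
    print("units",np.round(d/.025,3),"turn",round(turn,2),"dist mm",round(1e3*np.linalg.norm(t-p),1))
print("t",round(s["time"],2),"p",np.round(p,4),"psi",round(psi,1),"F",np.round(s["contact_force"],1),"T",np.round(s["wrist_torque"],2),"q",np.round(s["qpos"],2),"op",round(s["opening"],3))
E
python3 to.py .5085 .2737 .13; python3 to.py .5085 .2737 .033
```

```text
units [-13.428  -8.203   4.053] turn 0 dist mm 406.2
t 1.0 p [0.2977 0.6058 0.2313] psi 153.8 F [-0.   0.7 -0.4] T [0.03 0.04 0.02] q [ 0.96  0.29  1.58  0.    1.28 -0.15] op 1.0
units [-13.428  -8.203   7.933] turn 0 dist mm 440.5
t 1.0 p [0.2977 0.6058 0.2313] psi 153.8 F [-0.   0.7 -0.4] T [0.03 0.04 0.02] q [ 0.96  0.29  1.58  0.    1.28 -0.15] op 1.0
```

```bash
python3 -m creep '[-13.43,-8.2,4.05,0,-13.43,-8.2,4.05,0,-13.43,-8.2,4.05,0,-13.43,-8.2,4.05,0,-13.43,-8.2,4.05,0,-13.43,-8.2,4.05,0,-13.43,-8.2,4.05,0,-13.43,-8.2,4.05,0,-13.43,-8.2,4.05,0,-13.43,-8.2,4.05,0,-13.43,-8.2,4.05,0,-13.43,-8.2,4.05,0,-13.43,-8.2,4.05,0]' 0 30; python3 to.py .5085 .2737 .033
python3 - <<'E'
from h import *
crop("scene",259,180,80,100,6,"a1.png")
E
```

```text
time: 2.08
eef_pos: [0.5086, 0.274, 0.1303]
tcp_rot: [0.227, 0.974, 0.0, -0.0]
contact_force: [-0.5, 0.3, -0.1]
opening: 1.002
units [-2.000e-03 -1.300e-02  3.892e+00] turn 0 dist mm 97.3
t 2.08 p [0.5086 0.274  0.1303] psi 153.8 F [-0.5  0.3 -0.1] T [0.06 0.01 0.  ] q [ 0.32  0.18  1.9   0.    1.06 -0.8 ] op 1.002
```

View pics/a1.png

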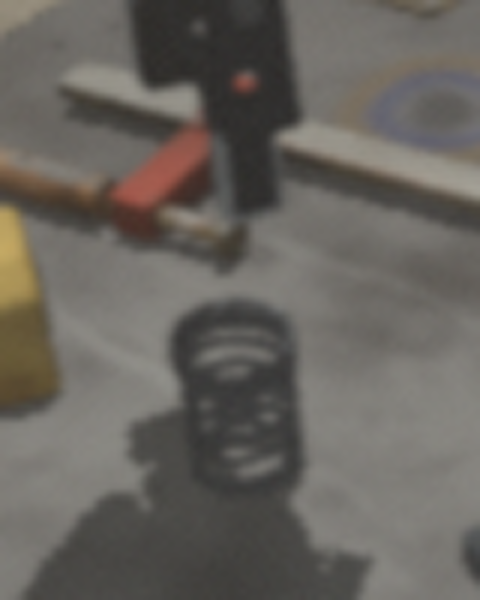

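The view shows the open gripper above the spring, with the spring at about (239,395) in the crop. Descending and gripping.

```bash
python3 -m creep '[0,0,1.5,0,0,0,3,0,0,0,3.89,0,0,0,3.89,0]' && python3 -m creep '[0,0,0,0,0,0,0,0,0,0,0,0,0,0,0,0,0,0,0,0,0,0,0,0,0,0,0,0,0,0,0,0]' 255 40;python3 to.py
python3 - <<'E'
from h import *
crop("scene",259,180,80,100,6,"a2.png")
E
```

```text
time: 2.47
eef_pos: [0.5036, 0.2737, 0.0275]
tcp_rot: [0.225, 0.974, -0.003, -0.005]
contact_force: [-1.0, -0.2, -0.3]
opening: 0.999
time: 3.13
eef_pos: [0.51, 0.2744, 0.0341]
tcp_rot: [0.227, 0.974, 0.001, 0.002]
contact_force: [1.2, 2.6, 2.2]
opening: 0.53
t 3.13 p [0.51   0.2744 0.0341] psi 153.8 F [1.2 2.6 2.2] T [ 0.47 -0.36 -0.01] q [ 0.32  0.32  1.94  0.    0.88 -0.8 ] op 0.53
```

View pics/a2.png

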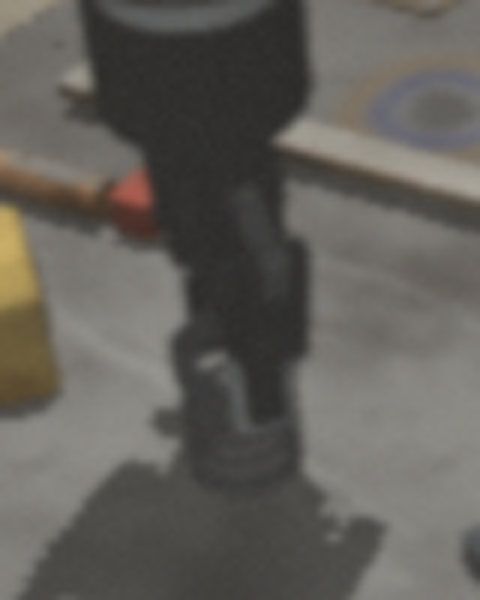

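```bash
python3 -m creep '[0,0,-0.5,0,0,0,-1.5,0,0,0,-3,0,0,0,-4.5,0,0,0,-5.2,0,0,0,-5.2,0,0,0,-5.2,0,0,0,-5.2,0]';python3 to.py .555 .102 .165
python3 - <<'E'
from h import *
crop("scene",259,160,80,100,6,"a3.png")
E
```

```text
time: 3.85
eef_pos: [0.5065, 0.2728, 0.16]
tcp_rot: [0.226, 0.974, -0.002, -0.002]
contact_force: [0.6, 0.9, -3.1]
opening: 0.532
units [-4.753 -5.276 -0.196] turn 0 dist mm 177.6
t 3.85 p [0.5065 0.2728 0.16  ] psi 153.8 F [ 0.6  0.9 -3.1] T [0.04 0.01 0.02] q [ 0.32  0.14  1.88 -0.    1.12 -0.8 ] op 0.532
```

View pics/a3.png

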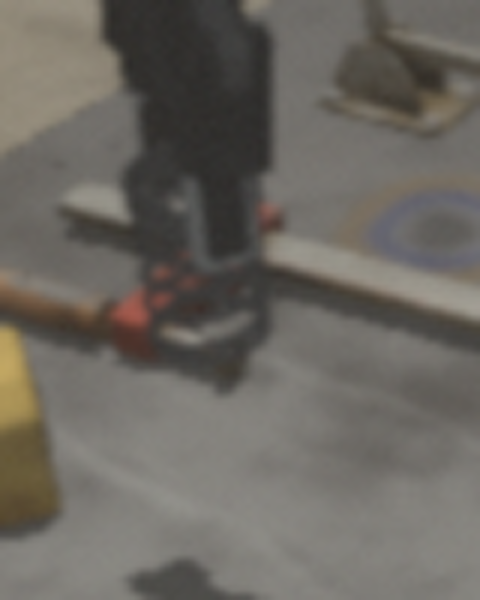

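```bash
python3 -m creep '[-1.2,-1.3,0,0,-2.4,-2.6,0,0,-3.6,-4,0,0,-4.4,-4.9,0,0,-4.72,-5.24,0,0,-4.72,-5.24,0,0,-4.72,-5.24,0,0,-4.72,-5.24,0,0,-4.72,-5.24,0,0,-4.72,-5.24,0,0]';python3 to.py .555 .102 .165
python3 - <<'E'
from h import *
crop("scene",330,190,70,90,6,"a4.png");crop("top",340,190,90,90,6,"a5.png")
E
```

```text
time: 4.73
eef_pos: [0.5561, 0.1055, 0.1623]
tcp_rot: [0.225, 0.974, -0.0, -0.001]
contact_force: [-0.3, -0.3, -1.5]
opening: 0.526
units [-0.022 -0.143 -0.107] turn 0 dist mm 4.5
t 4.73 p [0.5561 0.1055 0.1623] psi 153.9 F [-0.3 -0.3 -1.5] T [-0.   -0.08 -0.01] q [ 0.01  0.12  1.91  0.    1.12 -1.11] op 0.526
```

View pics/a4.png

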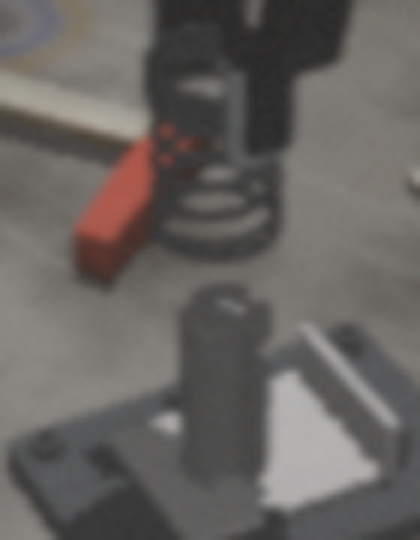

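View pics/a5.png

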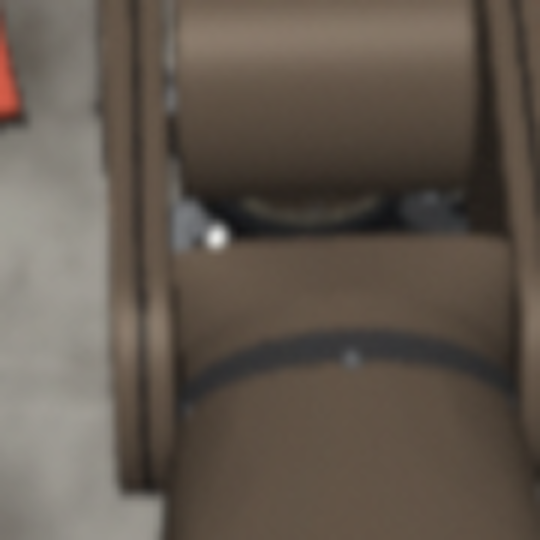

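```bash
python3 -m creep '[0,0,0,0,0,0,0,0,0,0,0,0,0,0,0,0,0,0,0,0,0,0,0,0]';python3 to.py .555 .102 .165
cat > ov2.py <<'E'
from h import *
import sys
dx,dy,L=map(float,sys.argv[1:4]); s=ctrl.get_state();p=s["eef_pos"]
im=np.mean([imaging.read_camera("scene").astype(float) for _ in range(2)],0)
u,v,w,h,f=330,195,66,75,8
a=im[v-37:v+38,u-33:u+33,::-1];a=cv2.normalize(a,None,0,255,cv2.NORM_MINMAX).astype(np.uint8)
a=cv2.resize(a,None,fx=f,fy=f,interpolation=cv2.INTER_LANCZOS4);b=a.copy()
zb=p[2]-L
for (x,y,z,r,c) in((p[0]+dx,p[1]+dy,zb+.002,.022,(0,0,255)),(p[0]+dx,p[1]+dy,zb+.002,.018,(0,0,255)),(.555,.102,.085,.016,(0,255,0)),(.555,.102,.017,.016,(0,255,0))):
    q=(proj("scene",cyl(x,y,z,z,r,60))-[u-33,v-37]+.5)*f
    for t in q: cv2.circle(b,tuple(int(k) for k in t),1,c,-1)
o=np.hstack([a,b]);cv2.imwrite("pics/"+sys.argv[4],cv2.resize(o,(800,int(800*o.shape[0]/o.shape[1]))))
print(p)
E
python3 ov2.py 0 0 .036 b1.png
```

```text
time: 5.33
eef_pos: [0.5567, 0.1041, 0.1628]
tcp_rot: [0.226, 0.974, 0.0, 0.0]
contact_force: [-0.6, -0.5, -2.9]
opening: 0.53
units [ 0.025 -0.104 -0.086] turn 0 dist mm 3.4
t 5.33 p [0.5567 0.1041 0.1628] psi 153.8 F [-0.6 -0.5 -2.9] T [ 0.03 -0.01 -0.01] q [ 0.01  0.12  1.91 -0.    1.12 -1.11] op 0.53
[0.55672235 0.10406194 0.16284667]
```

View pics/b1.png

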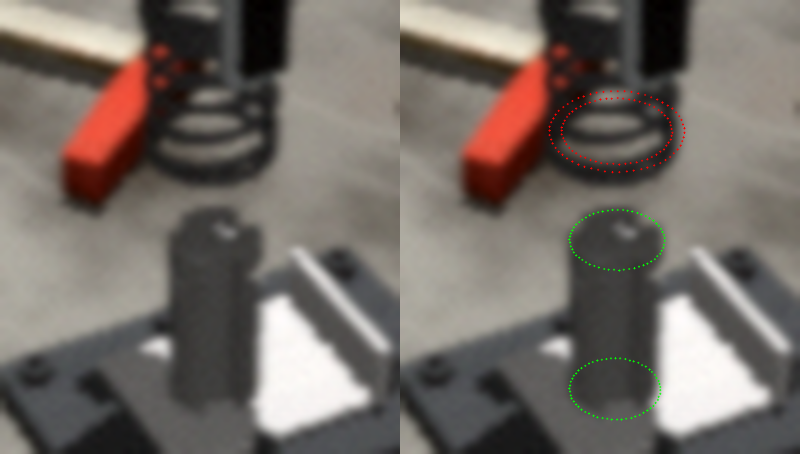

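```bash
python3 to.py .5558 .1017 .134; python3 -m creep '[-0.01,-0.1,0.4,0,-0.01,-0.1,0.8,0,-0.01,-0.1,1.12,0,-0.01,-0.1,1.12,0,-0.01,-0.1,1.12,0,-0.01,-0.1,1.12,0,-0.01,-0.1,1.12,0]'; python3 to.py .5558 .1017 .119
python3 ov2.py -.0008 .0004 .039 b2.png
```

```text
units [-0.007 -0.1    1.154] turn 0 dist mm 28.9
t 5.43 p [0.5567 0.104  0.1628] psi 153.8 F [-0.6  0.4 -2.9] T [-0.02 -0.01 -0.04] q [ 0.01  0.12  1.91 -0.    1.12 -1.11] op 0.53
time: 6.02
eef_pos: [0.5562, 0.1018, 0.1352]
tcp_rot: [0.226, 0.974, 0.0, 0.0]
contact_force: [0.7, 0.1, -2.3]
opening: 0.53
units [ 0.014 -0.01   0.65 ] turn 0 dist mm 16.2
t 6.02 p [0.5562 0.1018 0.1352] psi 153.8 F [ 0.7  0.1 -2.3] T [0.03 0.02 0.02] q [ 0.    0.15  1.93 -0.    1.07 -1.11] op 0.53
[0.55622538 0.1017765  0.13523823]
```

View pics/b2.png

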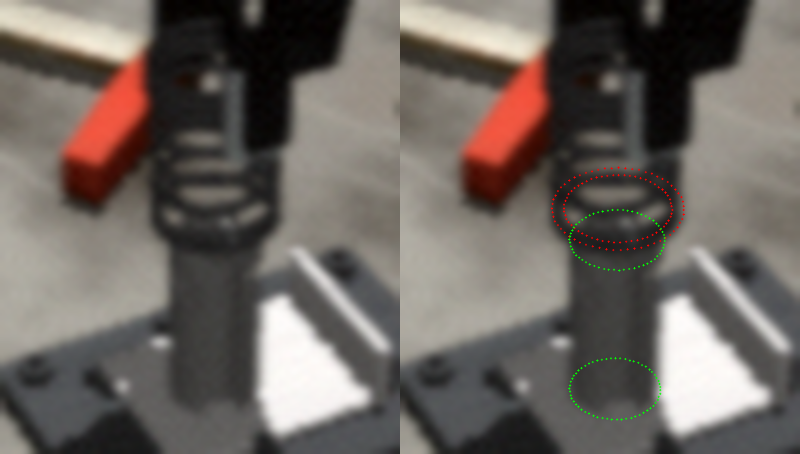

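Aligned horizontally. The coil bottom is near the post's top, at about (216,240) in the crop. Now lowering gently, 4 mm at a time.

```bash
for i in 1 2 3 4; do python3 -m creep '[0,0,0.08,0,0,0,0.16,0,0,0,0.16,0,0,0,0.16,0]' | grep -v rot; done; python3 to.py
```

```text
time: 6.45
eef_pos: [0.5556, 0.1017, 0.1306]
contact_force: [0.0, -0.4, -2.5]
opening: 0.53
time: 6.78
eef_pos: [0.5557, 0.1017, 0.1266]
contact_force: [0.1, 0.0, -1.9]
opening: 0.53
time: 7.12
eef_pos: [0.5559, 0.1018, 0.1227]
contact_force: [0.4, 1.2, -2.1]
opening: 0.529
time: 7.45
eef_pos: [0.5559, 0.1018, 0.1187]
contact_force: [0.5, -0.5, -2.0]
opening: 0.533
t 7.45 p [0.5559 0.1018 0.1187] psi 153.8 F [ 0.5 -0.5 -2. ] T [ 0.   -0.09 -0.01] q [ 0.    0.17  1.94  0.    1.04 -1.11] op 0.533
```

```bash
for i in 1 2 3; do python3 -m creep '[0,0,0.08,0,0,0,0.16,0,0,0,0.16,0,0,0,0.16,0]' | grep -v rot; done; python3 to.py;python3 ov2.py -.0008 .0004 .039 b3.png
```

```text
time: 7.78
eef_pos: [0.5558, 0.1017, 0.1146]
contact_force: [-0.1, 0.4, -2.6]
opening: 0.526
time: 8.12
eef_pos: [0.5558, 0.1017, 0.1107]
contact_force: [0.9, -0.8, -2.0]
opening: 0.529
time: 8.45
eef_pos: [0.5558, 0.1018, 0.1066]
contact_force: [-0.1, 0.6, -1.4]
opening: 0.53
t 8.45 p [0.5558 0.1018 0.1066] psi 153.8 F [-0.1  0.6 -1.4] T [ 0.05 -0.09  0.  ] q [ 0.    0.18  1.94  0.    1.01 -1.11] op 0.53
[0.55579118 0.1017685  0.10663934]
```

View pics/b3.png

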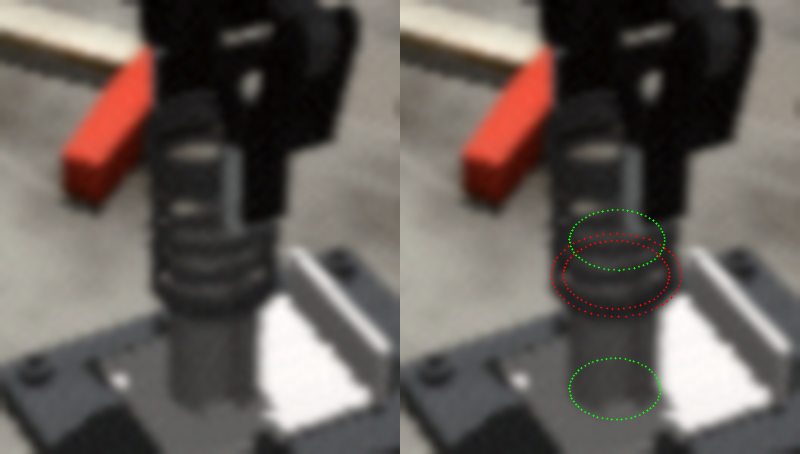

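The hook has dropped into a keyway: the coils are well below the post top and the force is only about the spring's weight. Continuing down.

```bash
for i in 1 2 3 4 5; do python3 -m creep '[0,0,0.16,0,0,0,0.32,0,0,0,0.32,0]' | grep -v rot|tr '\n' ' '; echo; done; python3 to.py - - .055
```

```text
time: 8.8 eef_pos: [0.5555, 0.1019, 0.0978] contact_force: [1.4, 0.2, -1.1] opening: 0.528 
time: 9.05 eef_pos: [0.5555, 0.1019, 0.0898] contact_force: [0.9, -0.0, -2.2] opening: 0.532 
time: 9.3 eef_pos: [0.5555, 0.1018, 0.0818] contact_force: [0.8, 0.8, -2.3] opening: 0.528 
time: 9.55 eef_pos: [0.5555, 0.1018, 0.0739] contact_force: [1.6, -0.5, -2.6] opening: 0.53 
time: 9.8 eef_pos: [0.5555, 0.1019, 0.0659] contact_force: [2.1, 0.1, -1.5] opening: 0.529 
units [-0.    -0.     0.435] turn 0 dist mm 10.9
t 9.8 p [0.5555 0.1019 0.0659] psi 153.8 F [ 2.1  0.1 -1.5] T [ 0.14 -0.24 -0.02] q [ 0.    0.24  1.96  0.    0.94 -1.11] op 0.529
```

```bash
for i in 1 2 3 4; do python3 -m creep '[0,0,0.06,0,0,0,0.12,0,0,0,0.12,0]' | grep -v rot|tr '\n' ' '; echo; done; python3 -m creep '[0,0,0,0,0,0,0,0,0,0,0,0]'|tr '\n' ' '; python3 ov2.py -.0008 .0004 .037 b4.png
```

```text
time: 10.05 eef_pos: [0.5557, 0.1018, 0.0636] contact_force: [1.2, -0.1, -1.5] opening: 0.53 
time: 10.3 eef_pos: [0.5557, 0.1018, 0.0605] contact_force: [1.3, 0.7, -2.4] opening: 0.532 
time: 10.55 eef_pos: [0.5558, 0.1018, 0.0575] contact_force: [0.9, 0.3, -1.8] opening: 0.532 
time: 10.8 eef_pos: [0.5559, 0.1016, 0.0548] contact_force: [0.5, -0.5, -0.1] opening: 0.53 
time: 11.05 eef_pos: [0.556, 0.1016, 0.055] tcp_rot: [0.226, 0.974, -0.0, 0.0] contact_force: [-0.3, -0.5, -0.0] opening: 0.53 [0.55595546 0.10164383 0.05502337]
```

View pics/b4.png

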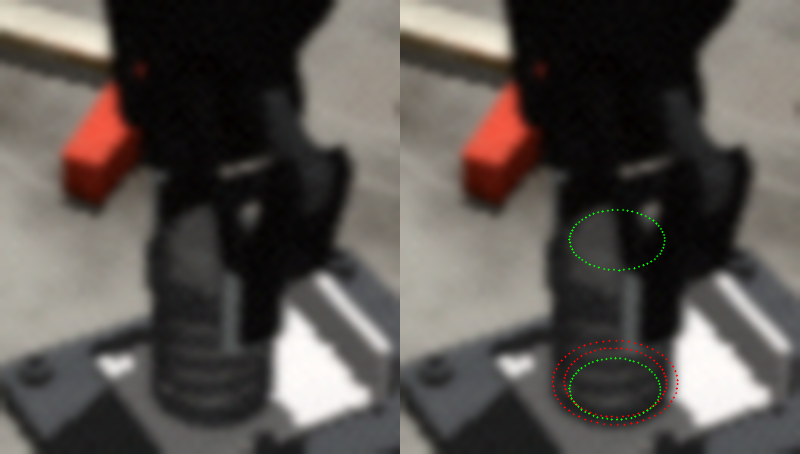

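```bash
for i in 1 2; do python3 -m creep '[0,0,0.06,0,0,0,0.12,0,0,0,0.12,0]' | grep -v rot|tr '\n' ' '; echo; done;python3 -m creep '[0,0,0,0,0,0,0,0,0,0,0,0]'|tr '\n' ' '
```

```text
time: 11.4 eef_pos: [0.5559, 0.1016, 0.0518] contact_force: [0.1, -1.2, 2.5] opening: 0.533 
time: 11.65 eef_pos: [0.5559, 0.1016, 0.0489] contact_force: [-0.5, -1.2, 3.0] opening: 0.532 
time: 11.9 eef_pos: [0.556, 0.1016, 0.049] tcp_rot: [0.226, 0.974, -0.0, 0.0] contact_force: [-0.6, -3.1, 3.7] opening: 0.528
```

```bash
python3 -m creep '[0,0,-0.08,0,0,0,-0.08,0,0,0,-0.08,0,0,0,-0.08,0,0,0,-0.08,0]' 0|tr '\n' ' '; python3 -m creep '[0,0,-1,0,0,0,-2.5,0,0,0,-4,0,0,0,-4.5,0,0,0,-4.5,0]'|tr '\n' ' '; python3 to.py .522 -.0715 .13 90;  python3 to.py .522 -.0715 .001 90;python3 ov2.py 0 0 0.1 b5.png
```

```text
time: 12.32 eef_pos: [0.5556, 0.1019, 0.0505] tcp_rot: [0.226, 0.974, 0.0, -0.0] contact_force: [0.2, 0.6, -1.0] opening: 0.998 time: 12.73 eef_pos: [0.5589, 0.1019, 0.1685] tcp_rot: [0.226, 0.974, 0.001, 0.005] contact_force: [0.8, 0.5, 0.5] opening: 1.004 units [-1.722 -6.883  1.526] turn 12.77 dist mm 181.4
t 12.73 p [0.5589 0.1019 0.1685] psi 153.8 F [0.8 0.5 0.5] T [-0.    0.03 -0.02] q [ 0.    0.11  1.9   0.    1.12 -1.11] op 1.004
units [-1.677 -6.907  6.685] turn 12.77 dist mm 243.9
t 12.73 p [0.5589 0.1019 0.1685] psi 153.8 F [0.8 0.5 0.5] T [-0.    0.03 -0.02] q [ 0.    0.11  1.9   0.    1.12 -1.11] op 1.004
[0.55887094 0.10192424 0.16853806]
```

View pics/b5.png

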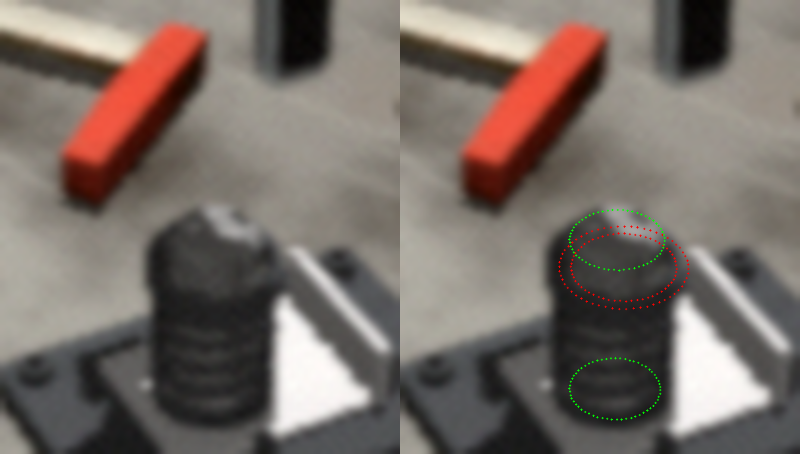

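The spring sits seated on the bracket: its bottom coil is at about (212,400) and the post head shows at (235,220). Next is the ring.

```bash
python3 - <<'E'
from h import *
c=np.array([.522,-.0715])
for px in((470,105),(397,155),(475,203)):
    u=(px[0]-300)/10-.5+396; v=px[1]/10-.5+186
    for z in(.014,):
        d=ray("top",(u,v),z)[:2]-c; print(np.round(d,4),np.degrees(np.arctan2(d[1],d[0])), np.hypot(*d))
E
python3 -m creep '[-0.4,-1.2,0,1.4,-0.8,-2.6,0.2,2.8,-1.2,-4,0.4,4.2,-1.5,-5.4,0.6,5.6,-1.72,-6.6,0.9,7,-1.7,-6.9,1.2,8.4,-1.7,-6.9,1.5,9.8,-1.7,-6.9,1.5,11.2,-1.7,-6.9,1.5,12.6,-1.7,-6.9,1.5,12.77,-1.7,-6.9,1.5,12.77,-1.7,-6.9,1.5,12.77]'; python3 to.py .522 -.0715 .001 90
python3 - <<'E'
from h import *
crop("scene",394,240,90,100,6,"c1.png")
E
```

```text
[ 0.0117 -0.0076] -33.18205916237243 0.013966101336371271
[-0.0007  0.0115] 93.71450394782887 0.011563389191790237
[-0.0135 -0.0077] -150.21790691083703 0.015511616481604833
time: 13.83
eef_pos: [0.517, -0.0715, 0.1243]
tcp_rot: [0.706, 0.708, -0.001, -0.001]
contact_force: [0.2, -0.2, -0.6]
opening: 1.0
units [-0.007  0.212  4.933] turn 0.03 dist mm 123.4
t 13.83 p [ 0.517  -0.0715  0.1243] psi 90.1 F [ 0.2 -0.2 -0.6] T [ 0.03 -0.    0.02] q [-0.33  0.07  2.04  0.    1.04 -0.33] op 1.0
```

View pics/c1.png

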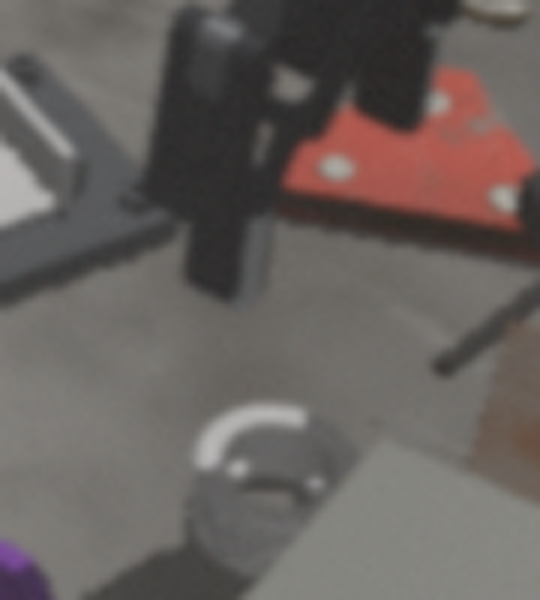

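```bash
python3 -m creep '[0,0,0,0,0,0,0,0,0,0,1.2,0,0,0,2.4,0,0,0,3.4,0,0,0,3.7,0,0,0,3.7,0,0,0,3.7,0,0,0,3.7,0]'|tr '\n' ' '; python3 to.py .522 -.072 .002 90
```

```text
time: 14.63 eef_pos: [0.5195, -0.0723, 0.0352] tcp_rot: [0.707, 0.707, 0.001, 0.002] contact_force: [-0.1, -0.3, -0.1] opening: 1.0 units [0.013 0.097 1.329] turn -0.0 dist mm 33.3
t 14.63 p [ 0.5195 -0.0723  0.0352] psi 90.0 F [-0.1 -0.3 -0.1] T [-0.04 -0.   -0.03] q [-0.33  0.21  2.07  0.    0.86 -0.33] op 1.0
```

```bash
python3 -m creep '[0,0.1,0.5,0,0,0.1,1,0,0,0.1,1.3,0,0,0.1,1.3,0,0,0.1,1.3,0,0,0.1,1.3,0]'|tr '\n' ' ';python3 to.py .522 -.072 .002 90; python3 -m creep '[0,0,0,0,0,0,0,0,0,0,0,0,0,0,0,0,0,0,0,0,0,0,0,0,0,0,0,0]' 255 80;python3 to.py
python3 - <<'E'
from h import *
crop("scene",394,240,90,100,6,"c2.png")
E
```

```text
time: 15.13 eef_pos: [0.5207, -0.0719, 0.0012] tcp_rot: [0.707, 0.707, 0.0, 0.0] contact_force: [-0.0, -0.7, -0.1] opening: 1.0 units [-0.004  0.053 -0.031] turn -0.0 dist mm 1.6
t 15.13 p [ 0.5207 -0.0719  0.0012] psi 90.0 F [-0.  -0.7 -0.1] T [-0.01 -0.03 -0.01] q [-0.33  0.28  2.07 -0.    0.79 -0.33] op 1.0
time: 15.72
eef_pos: [0.5213, -0.0721, 0.0018]
tcp_rot: [0.707, 0.707, 0.0, 0.001]
contact_force: [0.4, 0.1, 5.9]
opening: 0.582
t 15.72 p [ 0.5213 -0.0721  0.0018] psi 90.0 F [0.4 0.1 5.9] T [ 0.05  0.1  -0.02] q [-0.33  0.28  2.07 -0.    0.79 -0.33] op 0.582
```

View pics/c2.png

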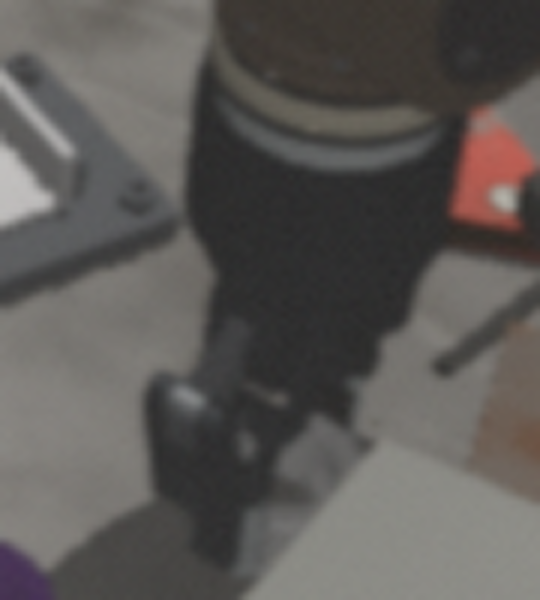

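```bash
python3 -m creep '[0,0,-0.3,0,0,0,-1.2,0,0,0,-2.4,0,0,0,-3.6,0,0,0,-4.8,0,0,0,-5.2,0,0,0,-5.2,0,0,0,-5.2,0]'|tr '\n' ' '; python3 to.py .555 .102 .13 109
python3 - <<'E'
from h import *
crop("scene",394,220,90,100,6,"c3.png")
E
```

```text
time: 16.43 eef_pos: [0.5197, -0.0716, 0.1299] tcp_rot: [0.707, 0.707, -0.0, -0.0] contact_force: [-0.0, -0.1, -1.8] opening: 0.577 units [ 6.945e+00  1.407e+00 -2.000e-03] turn -3.8 dist mm 177.1
t 16.43 p [ 0.5197 -0.0716  0.1299] psi 90.0 F [-0.  -0.1 -1.8] T [ 0.03 -0.    0.01] q [-0.33  0.07  2.03 -0.    1.05 -0.33] op 0.577
```

View pics/c3.png

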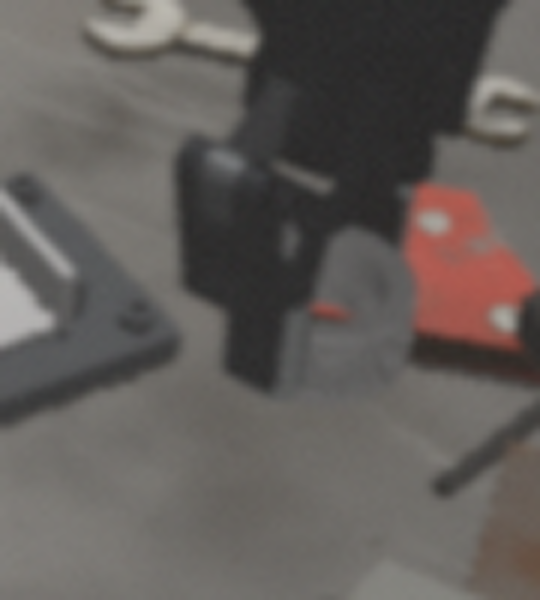

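```bash
cat > ov3.py <<'E'
from h import *
import sys
u,v=int(sys.argv[1]),int(sys.argv[2]);dx,dy=float(sys.argv[4]),float(sys.argv[5])
s=ctrl.get_state();p=s["eef_pos"]
im=np.mean([imaging.read_camera("scene").astype(float) for _ in range(2)],0)
f=10;W=40
a=im[v-25:v+25,u-20:u+20,::-1];a=np.clip(a*float(sys.argv[6]) ,0,255).astype(np.uint8)
a=cv2.resize(a,None,fx=f,fy=f,interpolation=cv2.INTER_LANCZOS4);b=a.copy()
z0=p[2]-.0018
for (x,y,z,r,c) in((p[0]+dx,p[1]+dy,z0+.026,.026,(0,0,255)),(p[0]+dx,p[1]+dy,z0+.026,.0175,(0,0,255)),(p[0]+dx,p[1]+dy,z0,.026,(255,80,0)),(.555,.102,.085,.016,(0,255,0)),(.555,.102,.017,.022,(0,255,0))):
    q=(proj("scene",cyl(x,y,z,z,r,60))-[u-20,v-25]+.5)*f
    for t in q: cv2.circle(b,tuple(int(k) for k in t),1,c,-1)
cv2.imwrite("pics/"+sys.argv[3],np.hstack([a,b]))
print(p)
E
python3 ov3.py 394 218 c4.png 0 0 2
```

```text
[ 0.51890071 -0.07134533  0.1286365 ]
```

View pics/c4.png

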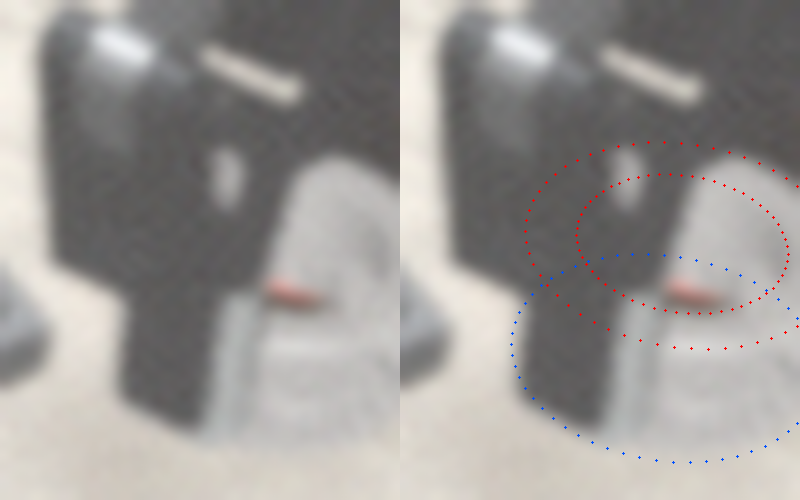

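The ring is held level and matches the model at (660,235). Moving it over the post.

```bash
python3 -m creep '[0.8,0.2,0,-0.5,2,0.4,0,-1.2,3.4,0.7,0,-2,4.8,1,0,-2.8,6,1.2,0,-3.5,6.7,1.35,0,-3.8,6.94,1.4,0,-3.8,6.94,1.4,0,-3.8,6.94,1.4,0,-3.8,6.94,1.4,0,-3.8,6.94,1.4,0,-3.8,6.94,1.4,0,-3.8,6.94,1.4,0,-3.8]'|tr '\n' ' '; python3 to.py .555 .102 .1 109; python3 ov3.py 330 195 c5.png 0 0 2
```

```text
time: 17.67 eef_pos: [0.5555, 0.1008, 0.1309] tcp_rot: [0.581, 0.814, -0.0, 0.0] contact_force: [1.0, -0.3, -1.1] opening: 0.58 units [ 0.051 -0.004  1.236] turn -0.02 dist mm 30.9
t 17.67 p [0.5555 0.1008 0.1309] psi 108.9 F [ 1.  -0.3 -1.1] T [-0.03 -0.03  0.01] q [-0.    0.15  1.93 -0.    1.06 -0.33] op 0.58
[0.55549382 0.10082315 0.13090305]
```

View pics/c5.png

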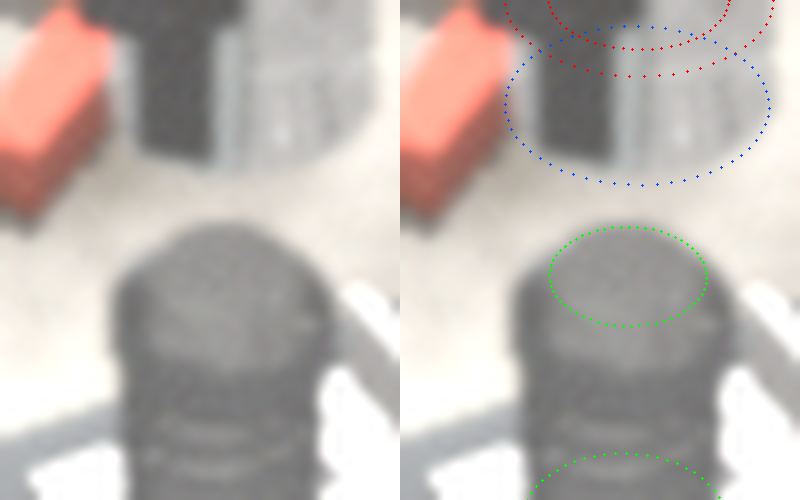

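```bash
python3 to.py .555 .1025 .1 109; python3 -m creep '[0.07,0,0.5,0,0.07,0,1,0,0.07,0,1.24,0,0.07,0,1.24,0,0.07,0,1.24,0,0.07,0,1.24,0]'|tr '\n' ' '; python3 to.py .555 .1025 .092 109; python3 ov3.py 330 195 c6.png 0.0002 -.0005 2
```

```text
units [ 0.059 -0.003  1.239] turn -0.01 dist mm 31.0
t 17.77 p [0.5555 0.1011 0.131 ] psi 108.9 F [ 0.5 -0.6 -1.5] T [-0.01  0.02  0.05] q [ 0.    0.15  1.93 -0.    1.06 -0.33] op 0.579
time: 18.27 eef_pos: [0.555, 0.1034, 0.0997] tcp_rot: [0.581, 0.814, -0.0, -0.0] contact_force: [-0.5, 0.8, -1.1] opening: 0.58 units [-0.034 -0.011  0.309] turn -0.0 dist mm 7.8
t 18.27 p [0.555  0.1034 0.0997] psi 109.0 F [-0.5  0.8 -1.1] T [-0.03 -0.02 -0.01] q [ 0.    0.19  1.95 -0.    1.   -0.33] op 0.58
[0.55499288 0.10338396 0.09972015]
```

View pics/c6.png

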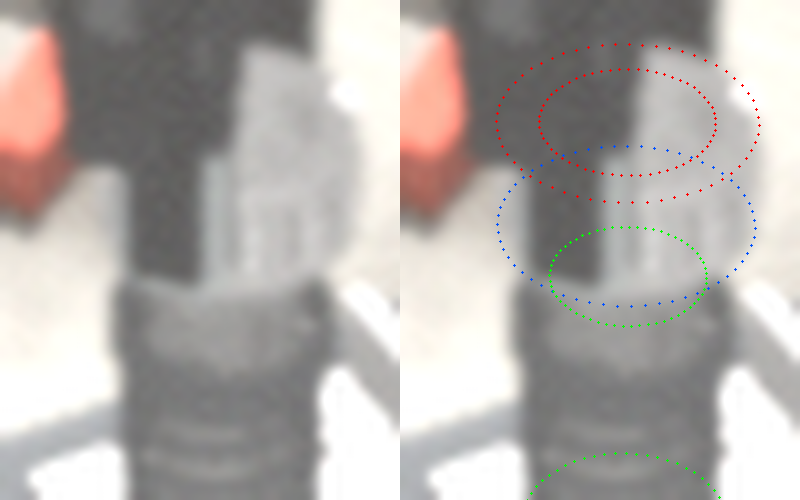

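```bash
python3 -m creep '[-0.03,0,0.2,0,-0.03,0,0.4,0,-0.03,0,0.4,0]'|grep -v rot|tr '\n' ' ';echo; for i in 1 2 3; do python3 -m creep '[0,0,0.05,0,0,0,0.1,0,0,0,0.1,0]'|grep -v rot|tr '\n' ' ';echo; done; python3 to.py
```

```text
time: 18.62 eef_pos: [0.5543, 0.1026, 0.0886] contact_force: [-0.1, -0.1, -1.7] opening: 0.579 
time: 18.87 eef_pos: [0.555, 0.1026, 0.087] contact_force: [-0.7, 0.7, -1.8] opening: 0.579 
time: 19.12 eef_pos: [0.555, 0.1026, 0.0846] contact_force: [-0.6, -0.1, -1.8] opening: 0.578 
time: 19.37 eef_pos: [0.5549, 0.1026, 0.082] contact_force: [0.1, 0.0, -1.4] opening: 0.575 
t 19.37 p [0.5549 0.1026 0.082 ] psi 109.0 F [ 0.1  0.  -1.4] T [ 0.04 -0.    0.01] q [ 0.    0.22  1.96  0.    0.97 -0.33] op 0.575
```

```bash
for i in 1 2 3 4 5 6; do python3 -m creep '[0,0,0.05,0,0,0,0.05,0]'|grep -v rot|tr '\n' ' ';echo; done; python3 to.py
```

```text
time: 19.53 eef_pos: [0.555, 0.1026, 0.0808] contact_force: [0.3, -0.0, -2.4] opening: 0.579 
time: 19.7 eef_pos: [0.5552, 0.1026, 0.0797] contact_force: [-0.5, -0.8, -0.5] opening: 0.58 
time: 19.87 eef_pos: [0.5552, 0.1026, 0.0786] contact_force: [-0.4, -0.5, 0.9] opening: 0.577 
time: 20.03 eef_pos: [0.5552, 0.1026, 0.0774] contact_force: [-0.5, 0.5, 1.3] opening: 0.582 
time: 20.2 eef_pos: [0.5552, 0.1026, 0.0761] contact_force: [-1.5, -0.2, 2.1] opening: 0.576 
time: 20.37 eef_pos: [0.5553, 0.1026, 0.0749] contact_force: [-0.4, 0.1, 2.6] opening: 0.577 
t 20.37 p [0.5553 0.1026 0.0749] psi 109.0 F [-0.4  0.1  2.6] T [-0.03  0.17  0.  ] q [ 0.    0.23  1.96  0.    0.95 -0.33] op 0.577
```

The force rises at spring rate (about 0.6 N/mm) from TCP z≈.080 with no hard stop, so the lugs are in the keyways. Pressing on toward TCP z≈.059.

```bash
for i in 1 2 3 4 5 6 7; do python3 -m creep '[0,0,0.05,0,0,0,0.09,0,0,0,0.09,0]' - 110|grep -v rot|tr '\n' ' ';echo; done; python3 to.py - - .059;python3 ov3.py 330 195 c7.png 0.0002 -.0005 2
```

```text
time: 20.62 eef_pos: [0.5553, 0.1026, 0.0727] contact_force: [-0.2, -0.4, 3.4] opening: 0.573 
time: 20.87 eef_pos: [0.5553, 0.1027, 0.0705] contact_force: [-1.8, 0.1, 4.8] opening: 0.575 
time: 21.12 eef_pos: [0.5554, 0.1026, 0.0685] contact_force: [-2.0, -0.0, 6.6] opening: 0.573 
time: 21.37 eef_pos: [0.5555, 0.1026, 0.0665] contact_force: [-2.3, 0.4, 7.6] opening: 0.574 
time: 21.62 eef_pos: [0.5555, 0.1026, 0.0645] contact_force: [-2.0, -0.9, 8.6] opening: 0.572 
time: 21.87 eef_pos: [0.5556, 0.1026, 0.0625] contact_force: [-3.2, -0.0, 9.6] opening: 0.57 
time: 22.12 eef_pos: [0.5557, 0.1026, 0.0605] contact_force: [-3.2, -0.8, 11.1] opening: 0.572 
units [ 0.    -0.     0.062] turn 0 dist mm 1.5
t 22.12 p [0.5557 0.1026 0.0605] psi 109.0 F [-3.2 -0.8 11.1] T [-0.06  0.73 -0.01] q [ 0.    0.25  1.96 -0.    0.93 -0.33] op 0.572
[0.55570966 0.10263957 0.0605484 ]
```

View pics/c7.png

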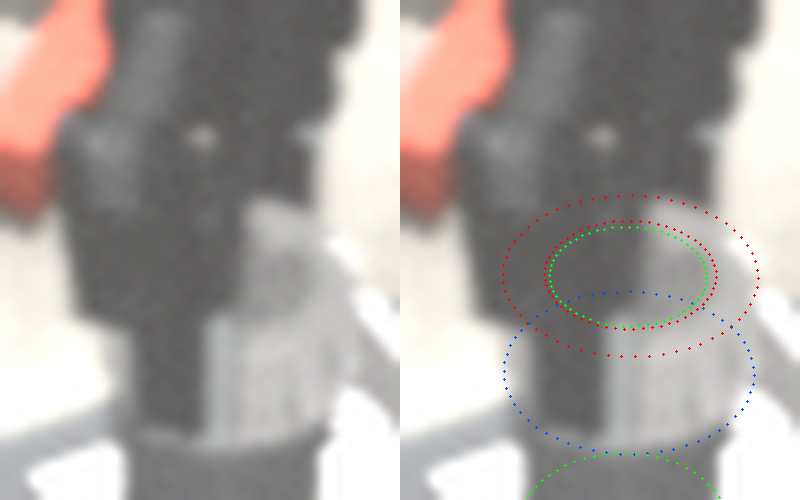

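```bash
python3 -m creep '[0,0,0.04,0,0,0,0.08,0,0,0,0.08,0]'|grep -v rot|tr '\n' ' ';echo; for i in 1 2 3 4 5; do python3 -m creep '[0,0,0,0.7,0,0,0,1.4,0,0,0,2,0,0,0,2]'|grep -v rot|tr '\n' ' '; python3 to.py; done
```

```text
time: 22.47 eef_pos: [0.5558, 0.1026, 0.0588] contact_force: [-3.6, 0.3, 11.4] opening: 0.573 
time: 22.8 eef_pos: [0.5564, 0.1025, 0.0592] contact_force: [-3.2, -0.3, 11.8] opening: 0.57 t 22.8 p [0.5564 0.1025 0.0592] psi 98.9 F [-3.2 -0.3 11.8] T [-0.07  0.6   0.09] q [ 0.    0.25  1.96 -0.    0.92 -0.15] op 0.57
time: 23.13 eef_pos: [0.5565, 0.1024, 0.0593] contact_force: [-2.5, -0.7, 11.5] opening: 0.575 t 23.13 p [0.5565 0.1024 0.0593] psi 89.0 F [-2.5 -0.7 11.5] T [-0.17  0.54  0.19] q [ 0.    0.25  1.96 -0.    0.92  0.02] op 0.575
time: 23.47 eef_pos: [0.5568, 0.1024, 0.0593] contact_force: [-2.5, -0.8, 11.4] opening: 0.573 t 23.47 p [0.5568 0.1024 0.0593] psi 78.9 F [-2.5 -0.8 11.4] T [-0.17  0.39  0.1 ] q [ 0.    0.25  1.96 -0.    0.92  0.2 ] op 0.573
time: 23.8 eef_pos: [0.5572, 0.1024, 0.0595] contact_force: [-2.1, -0.2, 11.0] opening: 0.573 t 23.8 p [0.5572 0.1024 0.0595] psi 68.9 F [-2.1 -0.2 11. ] T [-0.12  0.33  0.08] q [ 0.    0.25  1.96 -0.    0.92  0.37] op 0.573
time: 24.13 eef_pos: [0.5574, 0.1024, 0.0596] contact_force: [-1.5, -0.4, 10.2] opening: 0.575 t 24.13 p [0.5574 0.1024 0.0596] psi 58.9 F [-1.5 -0.4 10.2] T [-0.14  0.28  0.13] q [ 0.    0.25  1.96 -0.    0.92  0.55] op 0.575
```

```bash
for i in 1 2 3; do python3 -m creep '[0,0,0,0.5,0,0,0,1,0,0,0,1]'|grep -v rot|tr '\n' ' '; python3 to.py|cut -c1-110; done
```

```text
time: 24.38 eef_pos: [0.5575, 0.1024, 0.0597] contact_force: [-1.1, -0.7, 10.8] opening: 0.569 t 24.38 p [0.5575 0.1024 0.0597] psi 54.0 F [-1.1 -0.7 10.8] T [-0.1   0.29  0.11] q [ 0.    0.25  1.96 -0.   
time: 24.63 eef_pos: [0.5576, 0.1024, 0.0597] contact_force: [-0.8, -0.4, 11.7] opening: 0.572 t 24.63 p [0.5576 0.1024 0.0597] psi 49.0 F [-0.8 -0.4 11.7] T [-0.18  0.25  0.2 ] q [ 0.    0.25  1.96 -0.   
time: 24.88 eef_pos: [0.5576, 0.1025, 0.0597] contact_force: [-1.1, -0.2, 10.7] opening: 0.572 t 24.88 p [0.5576 0.1025 0.0597] psi 44.0 F [-1.1 -0.2 10.7] T [-0.14  0.28  0.16] q [ 0.    0.25  1.96 -0.
```

```bash
for i in 1 2 3; do python3 -m creep '[0,0,0,0.3,0,0,0,0.5,0,0,0,0.5]'|grep -v rot|tr '\n' ' '; python3 to.py|cut -c1-110; done
```

```text
time: 25.13 eef_pos: [0.5575, 0.1026, 0.0598] contact_force: [-1.8, 0.7, 10.8] opening: 0.57 t 25.13 p [0.5575 0.1026 0.0598] psi 41.6 F [-1.8  0.7 10.8] T [-0.05  0.29  0.29] q [ 0.    0.25  1.96 -0.   
time: 25.38 eef_pos: [0.5573, 0.1026, 0.0597] contact_force: [-2.4, 0.0, 11.8] opening: 0.567 t 25.38 p [0.5573 0.1026 0.0597] psi 39.2 F [-2.4  0.  11.8] T [-0.    0.33  0.64] q [ 0.    0.25  1.96 -0.   
time: 25.63 eef_pos: [0.5571, 0.1025, 0.0597] contact_force: [-2.7, -0.1, 12.8] opening: 0.572 t 25.63 p [0.5571 0.1025 0.0597] psi 36.8 F [-2.7 -0.1 12.8] T [-0.05  0.48  1.04] q [ 0.    0.25  1.96 -0.
```

The stop was reached at about 67° (Tz up to 1.0). Backing off slightly, then letting the ring rise.

```bash
python3 -m creep '[0,0,0,-0.4,0,0,0,-0.9,0,0,0,-0.9]'|grep -v rot|tr '\n' ' '; python3 to.py|cut -c1-110; for i in 1 2 3 4 5; do python3 -m creep '[0,0,-0.02,0,0,0,-0.04,0,0,0,-0.04,0]'|grep -v rot|tr '\n' ' '; python3 to.py|cut -c1-110; done
```

```text
time: 25.88 eef_pos: [0.5573, 0.1027, 0.0597] contact_force: [-2.1, -0.6, 10.9] opening: 0.575 t 25.88 p [0.5573 0.1027 0.0597] psi 41.1 F [-2.1 -0.6 10.9] T [ 0.02  0.39 -0.02] q [0.   0.25 1.96 0.   0.92
time: 26.13 eef_pos: [0.5572, 0.1027, 0.0599] contact_force: [0.7, 0.8, 8.3] opening: 0.572 t 26.13 p [0.5572 0.1027 0.0599] psi 41.0 F [0.7 0.8 8.3] T [-0.01  0.09  0.01] q [0.   0.25 1.96 0.   0.92 0.
time: 26.38 eef_pos: [0.557, 0.1027, 0.0605] contact_force: [0.6, 0.1, 6.2] opening: 0.573 t 26.38 p [0.557  0.1027 0.0605] psi 41.0 F [0.6 0.1 6.2] T [-0.03 -0.04 -0.  ] q [0.   0.25 1.96 0.   0.92 0.
time: 26.63 eef_pos: [0.5569, 0.1027, 0.0614] contact_force: [-0.8, -0.3, 6.3] opening: 0.572 t 26.63 p [0.5569 0.1027 0.0614] psi 41.0 F [-0.8 -0.3  6.3] T [-0.05 -0.04 -0.04] q [0.   0.25 1.96 0.   0.93
time: 26.88 eef_pos: [0.5569, 0.1027, 0.0623] contact_force: [0.7, 0.7, 5.1] opening: 0.573 t 26.88 p [0.5569 0.1027 0.0623] psi 41.0 F [0.7 0.7 5.1] T [-0.01 -0.16  0.01] q [0.   0.25 1.96 0.   0.93 0.
time: 27.13 eef_pos: [0.5568, 0.1027, 0.0632] contact_force: [0.0, 0.6, 4.9] opening: 0.573 t 27.13 p [0.5568 0.1027 0.0632] psi 41.0 F [0.  0.6 4.9] T [-0.03 -0.24 -0.04] q [0.   0.25 1.96 0.   0.93 0.
```

```bash
for i in 1 2 3 ; do python3 -m creep '[0,0,-0.02,0,0,0,-0.04,0,0,0,-0.04,0]'|grep -v rot|tr '\n' ' '; python3 to.py|cut -c1-110; done
```

```text
time: 27.38 eef_pos: [0.5567, 0.1027, 0.0641] contact_force: [2.0, 1.0, 4.7] opening: 0.572 t 27.38 p [0.5567 0.1027 0.0641] psi 41.0 F [2.  1.  4.7] T [ 0.02 -0.32  0.  ] q [0.   0.25 1.96 0.   0.93 0.
time: 27.63 eef_pos: [0.5566, 0.1027, 0.065] contact_force: [2.3, 0.9, 5.5] opening: 0.576 t 27.63 p [0.5566 0.1027 0.065 ] psi 41.0 F [2.3 0.9 5.5] T [ 0.03 -0.51 -0.06] q [0.   0.24 1.96 0.   0.93 0.
time: 27.88 eef_pos: [0.5565, 0.1027, 0.0651] contact_force: [7.3, 0.9, 0.2] opening: 0.573 t 27.88 p [0.5565 0.1027 0.0651] psi 41.0 F [7.3 0.9 0.2] T [ 0.14 -1.08 -0.01] q [0.   0.24 1.96 0.   0.93 0.
```

The ring hit the ceiling 5.4 mm up, so it is in its seats. Relaxing 1 mm and releasing.

```bash
python3 -m creep '[0,0,0.04,0,0,0,0.04,0,0,0,0.04,0]'|grep -v rot|tr '\n' ' '; python3 -m creep '[0,0,0,0,0,0,0,0,0,0,0,0,0,0,0,0,0,0,0,0]' 0|tr '\n' ' '; python3 to.py; python3 -m creep '[0,0,-0.5,0,0,0,-1.5,0,0,0,-3,0,0,0,-4.5,0,0,0,-4.5,0]'|tr '\n' ' '; python3 to.py .45 .45 .2; python3 ov3.py 330 195 d1.png 0 0 2
```

```text
time: 28.13 eef_pos: [0.5565, 0.1027, 0.065] contact_force: [2.0, 1.3, 6.2] opening: 0.573 time: 28.55 eef_pos: [0.5541, 0.1026, 0.0632] tcp_rot: [0.937, 0.35, -0.001, -0.0] contact_force: [-0.4, -0.4, -0.1] opening: 1.001 t 28.55 p [0.5541 0.1026 0.0632] psi 41.0 F [-0.4 -0.4 -0.1] T [0.01 0.05 0.04] q [ 0.    0.25  1.96 -0.    0.94  0.86] op 1.001
time: 28.97 eef_pos: [0.5601, 0.1028, 0.1869] tcp_rot: [0.937, 0.35, 0.008, 0.003] contact_force: [1.6, -0.5, 1.1] opening: 0.998 units [  5.792 -13.368  -0.594] turn 0 dist mm 364.5
t 28.97 p [0.5601 0.1028 0.1869] psi 41.0 F [ 1.6 -0.5  1.1] T [-0.02 -0.06  0.1 ] q [ 0.    0.09  1.89 -0.    1.15  0.86] op 0.998
[0.56014532 0.10277553 0.18694478]
```

View pics/d1.png

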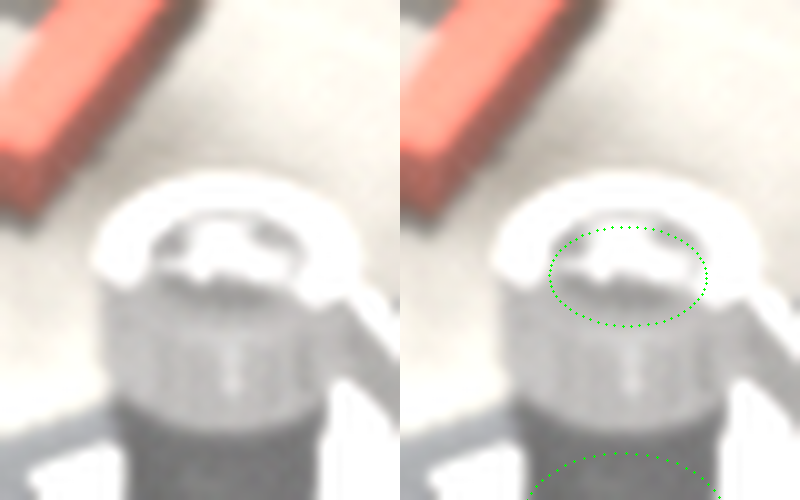

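The ring stands level around the post head. Moving the arm clear and checking with both cameras.

```bash
python3 -m creep '[1,-2,-0.6,0,2,-4,-0.6,0,3,-6,-0.6,0,4,-8,-0.6,0,5,-10,-0.6,0,5.8,-12,-0.6,0,5.8,-13.4,-0.6,0,5.8,-13.4,-0.6,0,5.8,-13.4,-0.6,0,5.8,-13.4,-0.6,0,5.8,-13.4,-0.6,0,5.8,-13.4,-0.6,0]'|tr '\n' ' '
python3 - <<'E'
from h import *
X,Y=.555,.1023
out=[]
for n,u,v in(("top",343,186),("scene",330,195)):
    im=np.mean([imaging.read_camera(n).astype(float) for _ in range(2)],0)
    a=np.clip(im[v-25:v+25,u-20:u+20,::-1],0,255).astype(np.uint8);a=cv2.resize(a,None,fx=10,fy=10,interpolation=cv2.INTER_LANCZOS4)
    for z,r,c in((.089,.026,(0,0,255)),(.063,.026,(255,80,0)),(.088,.013,(0,255,0))):
        for t in (proj(n,cyl(X,Y,z,z,r,60))-[u-20,v-25]+.5)*10: cv2.circle(a,tuple(int(k) for k in t),1,c,-1)
    out.append(a)
cv2.imwrite("pics/d2.png",np.hstack(out))
im=imaging.read_camera("top");cv2.imwrite("pics/d3.png",im[:,:,::-1])
E
```

```text
time: 30.07 eef_pos: [0.4443, 0.4499, 0.1901] tcp_rot: [0.937, 0.35, -0.001, 0.001] contact_force: [0.8, -0.5, 0.5] opening: 0.999
```

View pics/d2.png

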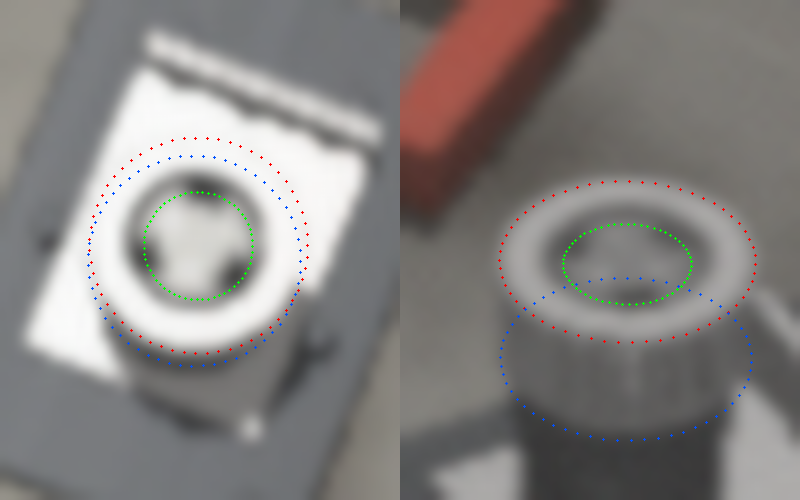

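View pics/d3.png

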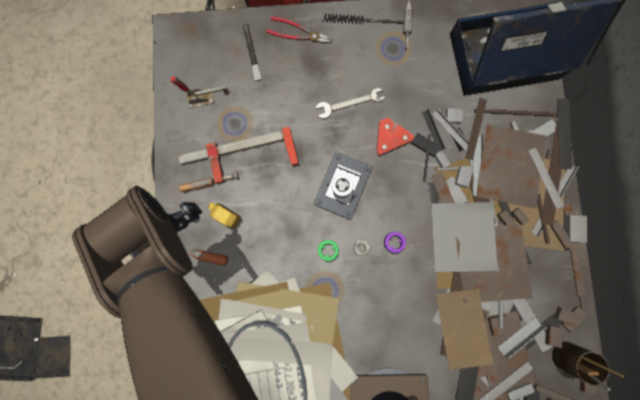

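The ring matches the model at 76 mm height in both views (top crop at (198,245)) and sits level. The keyways are clear, and the magnet, tape and nut are unmoved. Handing in.

Run:
```python
from plant import ctrl
print(ctrl.sign_off())
```

```text
the job is handed in; nothing more can be done
None
```

The spring is down on the bracket and the ring is locked in its seats. I handed the job in at about 30 s of the 69 s allowed; no verdict is reported.

- **Spring:** The hook dropped straight into a keyway, so no turning was needed. It slid down until it met the bracket, and I pressed it there to about 6 N by the wrist reading.
- **Ring:** The lugs went through the keyways with only the spring's force felt, about 13 N. I turned it clockwise about 68° until the torque jumped at the stop. It then rose 5.4 mm to the ceiling of the grooves, and I let go.
- **Last checks:** In both cameras the released ring is level and centred on the post, and matches a ring at 76 mm to within about 1–2 mm, roughly a pixel. The arm was well clear, and the magnet, tape measure, nut and look-alikes were where they lay.
- **Small disagreement:** While gripped, the ring looked about 2 mm higher in the picture than the pick-up height gave. The heights felt at the spring and at the groove ceiling fitted the pick-up height to within about 1 mm.
- **Not directly checked:** After the ring went on, I could not measure the hook's height, because the ring and coils hide it.

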